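# Feed the tag carriage to the set tab stop

## Robot

A 6-joint arm with a two-finger parallel gripper is mounted at the origin on the work surface. World frame = base frame: x ahead of the robot, y to its left, z up, the work surface at z = 0. Lengths are in m, angles in rad, forces in N, time in s.
With the tool pointing down it reaches from about 0.225 to 0.875 m from the base axis. Payload 3.4 kg.
Tool frame: the origin (TCP) lies midway between the tips of the shut fingers; the grasp point (between the pads) lies 19 mm behind it; z points along the fingers, x is the direction in which the jaws open and shut, and the axes are right-handed (so a half turn about z gives the same grasp; the last joint's range is limited). The gripper opens to 85 mm and grips with 20 to 120 N. Pads are 22 mm wide; open, the fingers measure 114 mm over their backs; the gripper's body (76 mm by 85 mm) begins 54 mm behind the grasp point. The pads swing forward as they close: fully open they stand 13 mm farther back than shut.
Start: joints at [1.037, 0.276, 1.505, -0, 1.361, -0.121], TCP at [0.231, 0.527, 0.231] pointing down, gripper open.
Joint ranges: [-2.89, 2.89], [-0.75, 2.08], [0.22, 2.7], [-1.18, 4.32], [0.11, 2.71], [-2.7, 2.7]. Speed limits (rad/s): [2.57, 2.57, 3.14, 3.14, 3.14, 3.14].

## Interface

Orientations are given as a unit quaternion [w, x, y, z].
In Python, from bench import ctrl gives the robot as it stands. Calls block until the motion is done:
- ctrl.goto(position, orientation): joint-space move of the TCP to a pose.
- ctrl.line_to(position, vel=0.15, ori=None, contact_N=None): straight line of the TCP; ori=None keeps the orientation; vel is the mean speed in m/s. With contact_N (N) it stops when the force on the tool has changed by that much, and returns True; else False.
- ctrl.goto_joints(angles): joint-space move.
- ctrl.move_gripper(opening, f_grip=None): finger opening in m; f_grip is the grip in N (None keeps the last); returns when the fingers have stopped.
- ctrl.pause(seconds).
- ctrl.ik(position, orientation): joint angles nearest the present ones, or None.
- ctrl.observe(): the state.
- ctrl.read_camera(name): name is "scene" or "top" or "wrist"; returns a dict with "color" (400x640x3 uint8, red, green, blue), "fovy" (degrees; the focal length in pixels is half the picture's height over the tangent of half this angle, whatever the lens; pixels are square), "cx", "cy" (the principal point, pixels), "R" (3x3) and "t" (3): a world point X has camera coordinates R X + t; the wrist camera has in their place "tool_from_camera" (4x4, takes a point from camera to tool coordinates, whose origin is the TCP and whose axes are the tool frame's). Camera axes: x right, y down, z forward; pixel columns grow to the right and rows downward; lengths in m; the calibration is good to about 2 mm. The wrist camera is an equidistant fisheye: a pixel r from the principal point sees the ray r / f radians off the axis. A picture is of the moment at which its call begins: read the wrist's pose just before it. There is no depth.
A pose or a line that the arm cannot do raises ctrl.IKError and nothing moves.
- ctrl.sign_off(): hands the job in, once; it reports no verdict.
Trained networks look in the newest picture that a camera, given by its name, has taken for a name from the list of things; names that differ only in an ending like _2 or _b are one class to them, and where a whole thing is asked for, a point or a joint stands for the part that bears it (a point fixed in the world has none). Each returns a list of dicts, best first, with "p" (0 to 1); they miss things now and then, are a little off and sometimes report something else, mostly with a low value. They report only what shows in the picture. A call takes as long as a camera call.
- ctrl.search_frame(camera, label): "extent" ([left, top, width, height] as shares, 0 to 1, of the picture: columns of its width, rows of its height, round what is visible of it).
The state is a dict: "t": time; "q": joint angles; "joint_vel": joint speeds; "joint_efforts": joint torques, N m; "tcp_pos": TCP position; "tool_rot": TCP orientation; "wrist_force": force on the tool from outside, world axes, zero at the start; "moment": the same for the moment, N m; "grip_width": finger opening in m.
Only numpy, scipy, OpenCV 4.12 (cv2) and the standard library are available. Lean on these libraries where they do the work, as an engineer would, in place of code of your own. Each camera call takes 0.05 s, during which the arm holds its last target.

## Task

On the tag embosser, stroke the feed lever - press its paddle fully down, then let it come all the way up - one stroke per station, until the carriage's pointer stands opposite the one raised tab stop, and no further: it does not feed back. Move the carriage only by the lever, never by touching it, and finish with the lever up and the things around the machine left where they are.

Things in the scene. Friction and masses are not known exactly. Their poses are not given: they have to be found in the camera images.
- feed_lever (a joint): Feed lever of the embosser, rad: 0 = up at rest (0.36 above level), 0.72 = down on its stop. Sprung: 2 to 4 N on the paddle moves it; rises by itself. Ratchet: a stroke past 0.67 and back fully up feeds the carriage one 20 mm pitch (first quarter idle; it moves on the downstroke and stays on the upstroke). A shallower stroke leaves it about 6 mm short per 0.1 rad.
- paddle (a point): Centre of the top face of the black paddle at the lever's free end, where it is pressed. Paddle 50 mm wide (along the axle), 42 mm along the lever, 10 mm thick; it tilts with the lever. At rest the point is 194 mm above the table, fully down 103 mm; 130 mm from the axle. Nothing else stands within 60 mm of it; the machine's base, 45 mm high, lies below.
- pivot (a point): Point on the lever's level axle, in the middle plane of the handle, 144 mm above the table. The handle runs from here to the paddle, which travels an arc about the axle. Seen from above, pivot to paddle is the direction opposite to the feed.
- carriage: Steel carriage: flat bar 220 mm long, 36 mm wide, with a saw-tooth rack and a tag blank on it, sliding level through the green head. Origin at its pointer's tip; x along the pointer (away from the lever handle); it feeds along its own -y (away from the paddle). It stays where it is left (friction 4 N).
- pointer (a point): Tip of the pointer, a light metal finger (12 mm wide, 5 mm at the tip, 4 mm thick) on the carriage, 78 mm above the table, pointing at the row of tab stops. At the start it is 2 to 5 strokes short (43, 63, 83 or 103 mm, give or take 3 mm) of the raised tab.
- raised_tab (a point): Top centre of the one raised tab stop: steel, 8 mm wide along the feed, 16 mm across, 35 mm tall, on a dark steel bar whose top is 76 mm up. The bar has four tabs 20 mm apart, each where a full stroke leaves the pointer; the other three are 6 mm tall. Its y axis lies along the feed, pointing against it. When opposite, the pointer tip is 14 mm beside the tab's middle.
- tumbler: Bystander: steel tumbler, 74 mm wide, 150 mm tall, loose, beside the machine. Origin at its foot.
- tape_roll: Bystander: roll of tape lying flat, 100 mm wide, 48 mm tall, loose, beyond the machine. Origin at its foot.
- organiser: Bystander: white divided small-parts box, 200 x 130 x 40 mm, loose, beside the machine at the end away from the paddle. Origin at its foot.

How it is judged:
By the outcome, as a careful person would: the job done as asked, in the order asked, and still so for the second after the job is handed in, with the robot touching nothing.
It also fails if it takes over 51 s, if anything falls off the work surface, if the arm or the gripper's body presses on something with over 40 N, if the wrist force passes 120 N, or if a joint passes its speed limit or range.

## Working session

There is one attempt and no reset: what is moved stays moved. The work goes in short steps, each a Python script; the robot and the scene stay as the last script left them, time stands still between calls to the robot, and variables do not carry over. Pictures are saved under pics/ and viewed, and the job is handed in when it is done.

```bash
mkdir -p pics; cat > h.py <<'E'
import numpy as np, cv2
from bench import ctrl
def snap(cam,fn):
    im=ctrl.read_camera(cam); cv2.imwrite('pics/'+fn,im['color'][:,:,::-1]); return im
def foc(im): return 200/np.tan(np.radians(im['fovy'])/2)
def ray(im,u,v):
    d=np.array([(u-im['cx'])/foc(im),(v-im['cy'])/foc(im),1.]); R=np.array(im['R']);t=np.array(im['t'])
    return -R.T@t, R.T@d
def atz(im,u,v,z):
    o,d=ray(im,u,v); return o+d*(z-o[2])/d[2]
def proj(im,X):
    c=np.array(im['R'])@np.array(X)+np.array(im['t']); return c[:2]/c[2]*foc(im)+[im['cx'],im['cy']]
E
python3 - <<'E'
from h import *
for c in ['scene','top','wrist']:
    im=snap(c,c+'0.png')
    print(c,im['fovy'],im['cx'],im['cy'])
    if c!='wrist': o,_=ray(im,0,0); print(o)
    for n in ['feed_lever','paddle','pivot','carriage','pointer','raised_tab','tumbler','tape_roll','organiser']:
        r=ctrl.search_frame(c,n)
        print(n,[(round(x['p'],2),[round(a*b) for a,b in zip(x['extent'],(640,400,640,400))]) for x in r[:2]])
print(ctrl.observe()['t'])
E
```

```text
scene 43.4552082013733 310.53330846756467 198.01021443022742
[ 0.94131244 -0.68644487  1.22229159]
feed_lever [(0.67, [259, 115, 29, 62])]
paddle [(0.6, [261, 121, 29, 53])]
pivot [(0.61, [261, 116, 26, 61])]
carriage [(0.66, [272, 155, 41, 63])]
pointer [(0.73, [273, 153, 40, 65]), (0.31, [261, 121, 30, 53])]
raised_tab []
tumbler [(0.76, [350, 69, 27, 47])]
tape_roll [(0.85, [328, 206, 39, 37])]
organiser [(0.57, [153, 293, 100, 79])]
top 55.36910960036492 321.08241031060544 204.02334985553946
[ 0.51866017 -0.04138673  1.19803061]
feed_lever [(0.81, [260, 250, 61, 26])]
paddle [(0.96, [259, 256, 60, 13])]
pivot [(0.74, [258, 252, 63, 20])]
carriage [(0.71, [269, 212, 76, 30]), (0.34, [426, 205, 56, 69])]
pointer [(0.64, [270, 214, 70, 28]), (0.49, [258, 254, 61, 19])]
raised_tab []
tumbler [(0.77, [146, 204, 40, 23])]
tape_roll [(0.61, [297, 157, 36, 39])]
organiser [(0.64, [425, 204, 57, 67])]
wrist 65.70646984690485 321.46580042209695 195.3319479418717
feed_lever []
paddle []
pivot []
carriage []
pointer []
raised_tab []
tumbler []
tape_roll []
organiser []
1.5
```

```bash
python3 - <<'E'
import cv2
a=cv2.imread('pics/top0.png')[150:300,210:360]; cv2.imwrite('pics/top0c.png',cv2.resize(a,(600,600),interpolation=cv2.INTER_CUBIC))
a=cv2.imread('pics/scene0.png')[90:260,220:400]; cv2.imwrite('pics/scene0c.png',cv2.resize(a,None,fx=3.5,fy=3.5,interpolation=cv2.INTER_CUBIC))
E
```

```text
(no output)
```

View pics/top0.png

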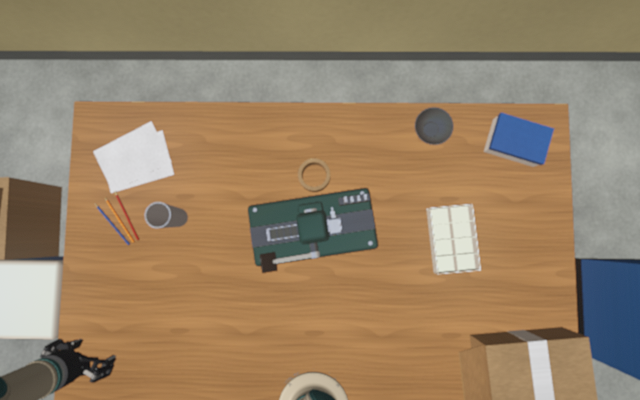

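View pics/scene0.png

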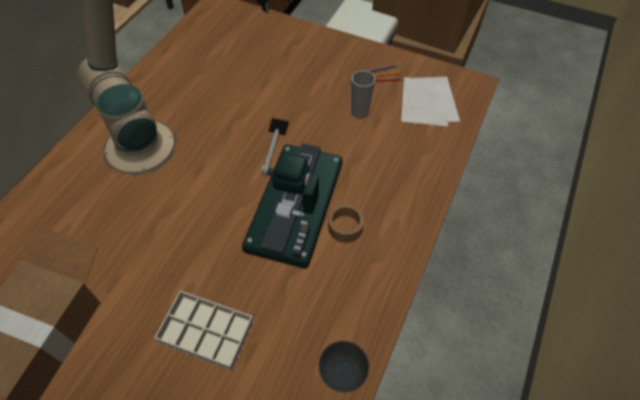

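View pics/top0c.png

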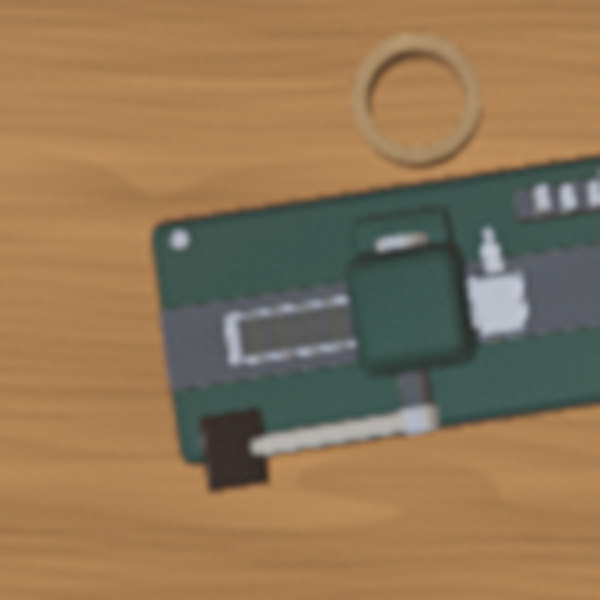

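View pics/scene0c.png

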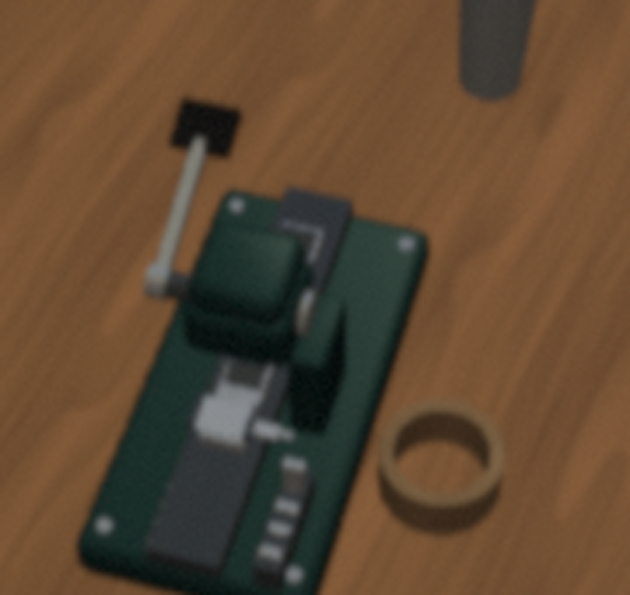

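```bash
python3 - <<'E'
from h import *
a=cv2.imread('pics/top0.png')[180:250,310:390]; cv2.imwrite('pics/top0d.png',cv2.resize(a,(800,700)[:2] if 0 else (640,560),interpolation=cv2.INTER_CUBIC))
a=cv2.imread('pics/scene0.png')[190:260,240:330]; cv2.imwrite('pics/scene0d.png',cv2.resize(a,None,fx=8,fy=8,interpolation=cv2.INTER_CUBIC))
im=ctrl.read_camera('top'); s=ctrl.read_camera('scene')
p=atz(im,268.75,262.5,.194); q=atz(im,315,254,.150)
print('paddle top',p,'pivot',q,np.linalg.norm(p-q))
print('paddle scene',atz(s,220+206/3.5,90+127/3.5,.194),'pivot',atz(s,220+160/3.5,90+278/3.5,.150))
print('pointer',atz(im,210+488/4,150+230/4,.078),atz(s,220+292/3.5,90+435/3.5,.078))
E
```

```text
paddle top [0.44726892 0.11621771 0.194     ] pivot [ 0.46878881 -0.00301955  0.15      ] 0.1289055116455323
paddle scene [0.4511528  0.11295218 0.194     ] pivot [ 0.47043221 -0.0050376   0.15      ]
pointer [ 0.60191713 -0.04871525  0.078     ] [ 0.60339035 -0.04903689  0.078     ]
```

View pics/top0d.png

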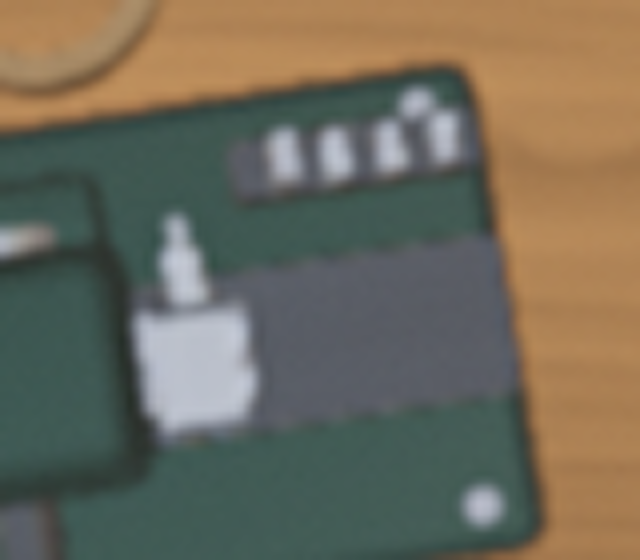

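View pics/scene0d.png

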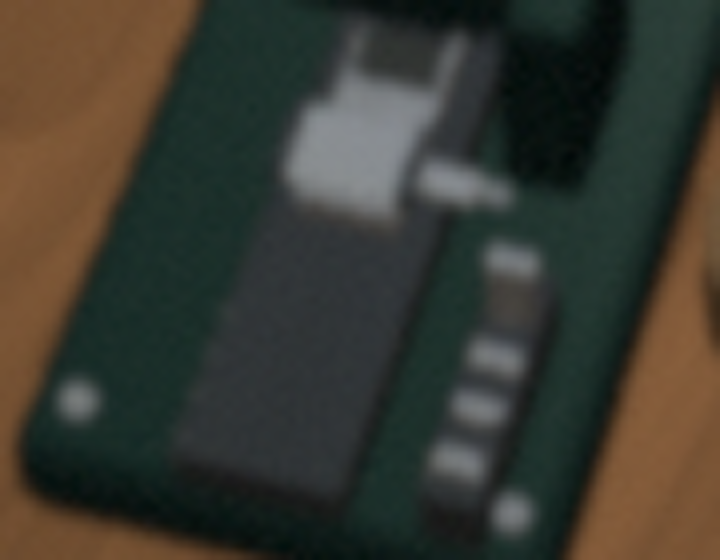

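```bash
python3 - <<'E'
from h import *
im=ctrl.read_camera('top'); s=ctrl.read_camera('scene')
T=[(285,155),(337,152),(391,146),(443,136)];S=[(513,262),(497,358),(480,408),(457,461)]
for (a,b),(c,d) in zip(T,S):
  for z in (.082,.111): print(z,atz(im,310+a/8,180+b/8,z)[:2].round(4),atz(s,240+c/8,190+d/8,z)[:2].round(4))
f=np.array([0.0187,-0.119]);f/=np.linalg.norm(f)
ptr=np.array([.6026,-.0489])
for a,b in T: print([round(float((atz(im,310+a/8,180+b/8,z)[:2]-ptr)@f),4) for z in(.082,.111)])
E
```

```text
0.082 [ 0.626  -0.0885] [ 0.618  -0.0743]
0.111 [ 0.6232 -0.0873] [ 0.6262 -0.0899]
0.082 [ 0.6272 -0.1075] [ 0.6294 -0.1094]
0.111 [ 0.6244 -0.1058] [ 0.6373 -0.1241]
0.082 [ 0.6296 -0.1273] [ 0.6327 -0.1285]
0.111 [ 0.6268 -0.1251] [ 0.6405 -0.1427]
0.082 [ 0.6335 -0.1463] [ 0.6346 -0.1491]
0.111 [ 0.6305 -0.1436] [ 0.6424 -0.1628]
[0.0427, 0.0411]
[0.0617, 0.0596]
[0.0817, 0.079]
[0.1011, 0.0979]
```

```bash
cat >> h.py <<'E'
from scipy.spatial.transform import Rotation
piv=np.array([.4696,-.004]); u=np.array([-0.0206,0.1186]);u/=np.linalg.norm(u)
P=piv+.124*u
def quat(x):
    x=np.array([x[0],x[1],0.]); z=np.array([0,0,-1.]); y=np.cross(z,x)
    r=Rotation.from_matrix(np.c_[x,y,z]).as_quat(); return [r[3],r[0],r[1],r[2]]
ax=np.array([u[1],-u[0]])
E
python3 - <<'E'
from h import *
b=None;q0=np.array(ctrl.observe()['q'])
for x in (ax,-ax):
    q=ctrl.ik([*P,.26],quat(x)); print(q)
    if q is not None:
        d=abs(q-q0).max()
        if b is None or d<b[0]: b=(d,x)
Q=quat(b[1])
ctrl.move_gripper(0.0)
ctrl.goto([*P,.26],Q)
print(ctrl.observe()['t'],ctrl.observe()['tcp_pos'],ctrl.observe()['wrist_force'])
ctrl.line_to([*P,.205],vel=.1)
snap('top','top1.png');snap('scene','scene1.png');snap('wrist','wrist1.png')
o=ctrl.observe();print(o['t'],o['tcp_pos'],o['wrist_force'],o['grip_width'])
a=cv2.imread('pics/top1.png')[190:310,220:380]
b=cv2.imread('pics/scene1.png')[80:200,200:360]
cv2.imwrite('pics/c1.png',cv2.resize(np.vstack([a,b]),None,fx=2.5*1,fy=2.5,interpolation=cv2.INTER_CUBIC))
E
```

```text
[ 1.07457685e-01  8.99491686e-02  1.67237144e+00 -4.44089210e-16
  1.37927204e+00 -6.45196218e-02]
None
4.1667 [0.44830487 0.11891125 0.25996964] [ 0.15764314 -0.11414673  0.13679891]
5.0167 [0.44896608 0.11831023 0.20577381] [ 0.88538431 -0.03725528  0.77998351] 0.00020791667208282173
```

View pics/c1.png

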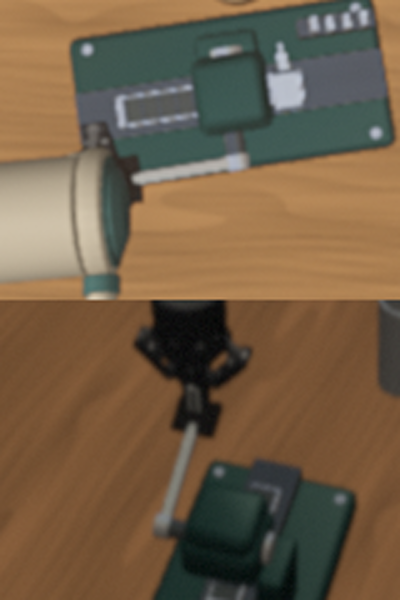

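View pics/wrist1.png

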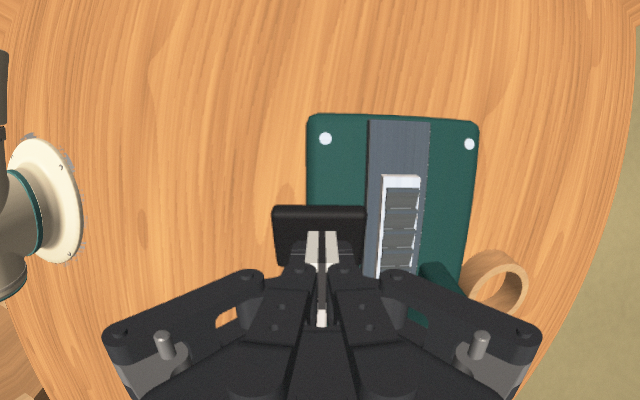

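```bash
cat >> h.py <<'E'
def rep(s):
    o=ctrl.observe();print(s,round(o['t'],2),np.round(o['tcp_pos'],4),np.round(o['wrist_force'],1))
def stroke(n):
    rep('start')
    print(ctrl.line_to([*P,.125],vel=.08,contact_N=25)); rep('mid')
    print(ctrl.line_to([*P,.092],vel=.03,contact_N=14)); rep('down')
    ctrl.pause(.2); rep('held')
    snap('top','top_d%d.png'%n)
    ctrl.line_to([*P,.225],vel=.12); rep('up'); ctrl.pause(.3)
    snap('top','top_u%d.png'%n); snap('scene','scene_u%d.png'%n)
    a=cv2.imread('pics/top_u%d.png'%n)[170:290,230:390]; b=cv2.imread('pics/scene_u%d.png'%n)[110:270,210:370]; a=cv2.resize(a,None,fx=2.5,fy=2.5,interpolation=2); b=cv2.resize(b,None,fx=2.5,fy=2.5,interpolation=2)
    c=np.zeros((400,800,3),np.uint8); c[:300,:400]=a; c[:,400:]=b
    cv2.imwrite('pics/u%d.png'%n,c)
E
python3 -c "
from h import *
stroke(1)"
```

```text
start 5.02 [0.449  0.1183 0.2058] [ 0.9 -0.   0.8]
False
mid 6.17 [0.4491 0.1182 0.1254] [1.5 1.1 4.6]
True
down 6.89 [0.4491 0.1168 0.1062] [-2.9 -0.6  9.6]
held 7.09 [0.4491 0.1168 0.1062] [-1.8 -0.5  9.4]
up 8.28 [0.4476 0.118  0.224 ] [ 0.9  0.8 -0.6]
```

View pics/u1.png

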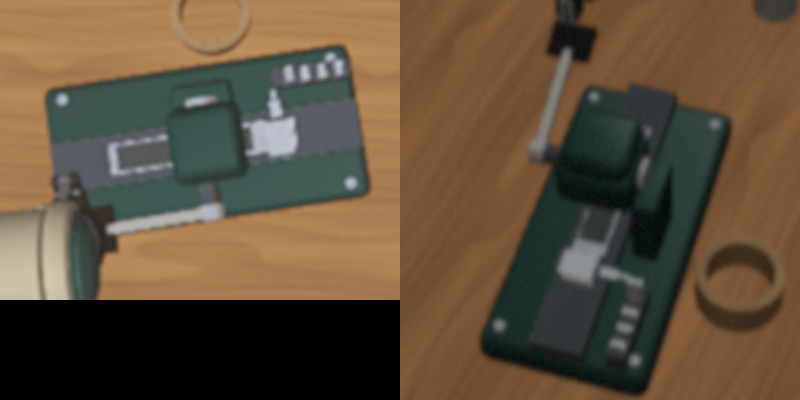

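```bash
python3 - <<'E'
from h import *
for n in('top0','top_d1','top_u1'):
    a=cv2.imread('pics/%s.png'%n)[190:240,310:385]; cv2.imwrite('pics/z_%s.png'%n,cv2.resize(a,None,fx=8,fy=8,interpolation=2))
a=np.vstack([cv2.resize(cv2.imread('pics/%s.png'%n)[190:226,310:385],None,fx=8,fy=8,interpolation=2) for n in('top0','top_u1')])
cv2.imwrite('pics/cmp1.png',a)
# carriage shift: phase match of carriage patch (bright) along feed
A=cv2.imread('pics/top0.png');B=cv2.imread('pics/top_u1.png');D=cv2.imread('pics/top_d1.png')
t=A[203:222,327:340]
for X in(A,D,B):
    r=cv2.matchTemplate(X[195:235,315:375],t,cv2.TM_CCOEFF_NORMED); _,m,_,l=cv2.minMaxLoc(r)
    i,j=l[1],l[0]
    sx=(r[i,j-1]-r[i,j+1])/2/(r[i,j-1]+r[i,j+1]-2*r[i,j]); sy=(r[i-1,j]-r[i+1,j])/2/(r[i-1,j]+r[i+1,j]-2*r[i,j])
    print(m,j+sx+315,i+sy+195)
im=ctrl.read_camera('top'); p=atz(im,332,207,.078);q=atz(im,333,207,.078);print('m/px',np.linalg.norm(p-q))
E
```

```text
1.0 327.02127 203.02158
0.9722359776496887 334.15585 202.07613
0.9723343253135681 334.1552 202.07953
m/px 0.0029440874009933277
```

View pics/cmp1.png

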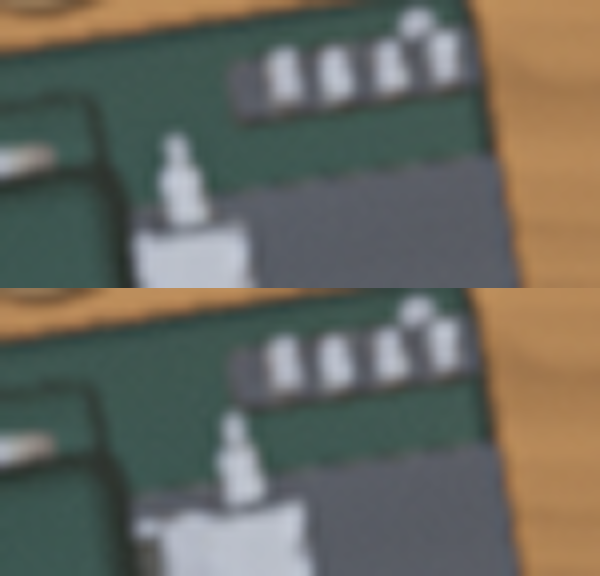

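```bash
python3 - <<'E'
from h import *
stroke(2)
A=cv2.imread('pics/top_u1.png')
t=A[202:221,334:347]
for n in('top_u1','top_d2','top_u2'):
    X=cv2.imread('pics/%s.png'%n)
    r=cv2.matchTemplate(X[195:235,315:375],t,cv2.TM_CCOEFF_NORMED); _,m,_,l=cv2.minMaxLoc(r)
    i,j=l[1],l[0]
    sx=(r[i,j-1]-r[i,j+1])/2/(r[i,j-1]+r[i,j+1]-2*r[i,j])
    print(m,j+sx+315)
a=np.vstack([cv2.resize(cv2.imread('pics/%s.png'%n)[190:226,310:385],None,fx=8,fy=8,interpolation=2) for n in('top_d2','top_u2')])
cv2.imwrite('pics/cmp2.png',a)
E
```

```text
start 8.73 [0.4483 0.1182 0.2249] [0.1 1.1 0.7]
False
mid 10.13 [0.4487 0.1182 0.1253] [0.4 0.5 3.6]
True
down 10.86 [0.4492 0.1168 0.1062] [-2.7  0.8 10.3]
held 11.06 [0.4492 0.1168 0.1062] [-3.1 -0.3  9.8]
up 12.25 [0.4476 0.118  0.224 ] [-0.6 -0.1 -0.7]
1.0 333.9915
0.9436560869216919 340.7076
0.9438596367835999 340.70526
```

View pics/u2.png

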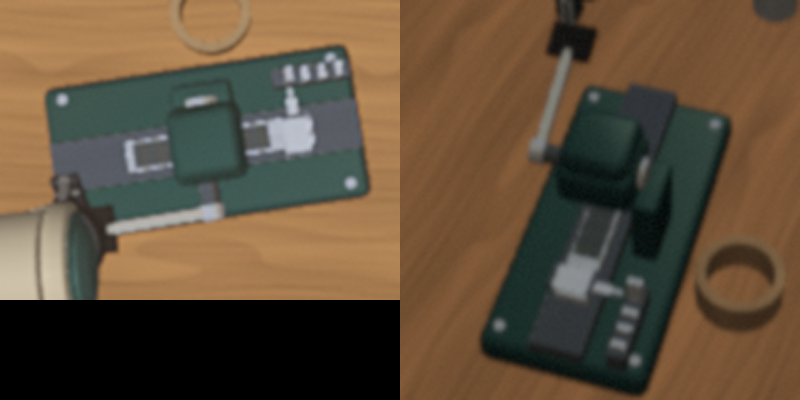

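View pics/cmp2.png

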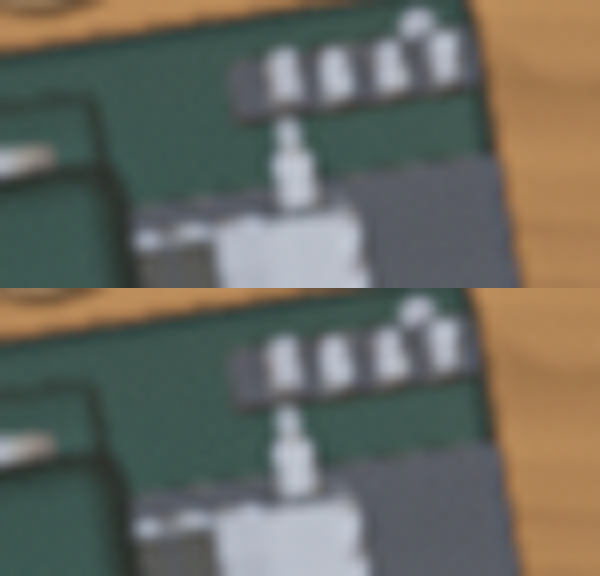

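```bash
python3 - <<'E'
from h import *
ctrl.line_to([*P,.28],vel=.12); s=snap('scene','scene_end.png')
a=cv2.imread('pics/scene_end.png')[110:270,210:370]; cv2.imwrite('pics/end.png',cv2.resize(a,(600,600),interpolation=2))
t=snap('top','top_end.png')
for c in('top','scene'):
  for n in ('tumbler','tape_roll','organiser'):
    print(c,n,[[round(a*b) for a,b in zip(x['extent'],(640,400,640,400))] for x in ctrl.search_frame(c,n)[:1]])
rep('end')
ctrl.sign_off()
E
```

```text
top tumbler [[145, 204, 44, 23]]
top tape_roll [[297, 159, 35, 36]]
top organiser [[426, 206, 55, 67]]
scene tumbler [[348, 68, 25, 48]]
scene tape_roll [[330, 208, 34, 34]]
scene organiser [[154, 291, 98, 80]]
end 13.66 [0.4482 0.1182 0.2796] [-0.4 -0.   1. ]
the job is handed in; nothing more can be done
```

View pics/end.png

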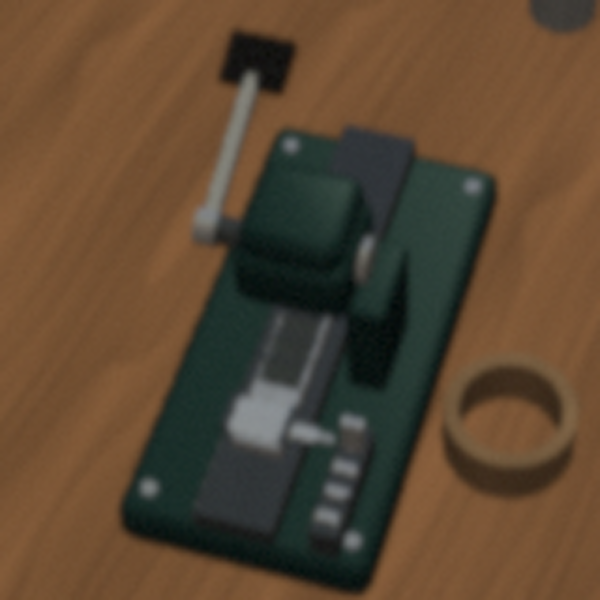

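The job is handed in: the carriage's pointer stands opposite the raised tab after two full strokes of the feed lever. The finish came about 14 s in, against the 51 s limit.

- **Which tab:** The raised tab is the first of the four. Its position from the top and scene cameras agreed only at the 111 mm height, and the other three tabs agreed at 82 mm. The pointer started about 41–43 mm short of it, which means two strokes.
- **Strokes:** I pressed the paddle with the shut fingertips until the lever was on its stop (TCP at 106 mm, about 10 N), then let it rise fully each time. I judged the stop from the height and the rise in force, since the lever angle cannot be read directly.
- **Feed:** Each stroke moved the carriage about 20 mm. The images gave 21 and 20 mm, and the 1 mm difference is within measurement error.
- **Last pictures:** The lever is up and the gripper is about 85 mm above the paddle, touching nothing. The tumbler, tape roll and organiser are where they were, within the detectors' few pixels of scatter. No check failed.

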